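# Draw a door latch back with its lever and hold it for oiling

## Robot

A 6-joint arm with a two-finger parallel gripper is mounted at the origin on a cart in front of the work surface, level with it; the furniture and walls round the work are solid. World frame = base frame: x ahead of the robot, y to its left, z up, the work surface at z = 0. Lengths are in m, angles in degrees, forces in N, time in s.
With the tool pointing down it reaches from about 0.3 to 0.75 m from the base axis. Payload 8.5 kg.
Tool frame: the origin (TCP) lies at the very end of the fingers, on their centre line; the grasp point (between the pads) lies 19 mm behind it; z points along the fingers, y is the line along which they close (so a half turn about z gives the same grasp; the last joint's range is limited). The gripper opens to 85 mm and grips with 20 to 120 N. Pads are 22 mm wide; open, the fingers measure 114 mm over their backs; the gripper's body (76 mm by 85 mm) begins 54 mm behind the grasp point. The pads swing forward as they close: fully open they stand 13 mm farther back than shut.
Start: joints at [62.779, 21.807, 74.336, -0, 83.858, -12.336], TCP at [0.141, 0.532, 0.231] pointing down, gripper open.
Joint ranges: [-178.18, 178.18], [-50.72, 133.34], [12.68, 142.11], [-81.47, 261.47], [9.98, 163.14], [-165.26, 165.26]. Speed limits (degrees/s): [136.94, 136.94, 180, 180, 180, 180].

## Interface

Orientations are given as a 3x3 rotation matrix whose columns are the frame's x, y, z axes.
In Python, from rig import observe, cams, ticket gives the robot as it stands.
- The arm moves only by the tool move_arm, never from a script. Its arguments are lists of equal length, an entry for each row: "jaw": the finger opening in cm, from 0 to 8.54; "dp": the shift along the tool's x, y, z in cm, a list of three; "turn": the turn, a rotation vector about the tool's x, y, z in rad, a list of three. In form: {"jaw": [jaw, ...], "dp": [[tx, ty, tz], ...], "turn": [[wx, wy, wz], ...]}. A call has 1 to 12 rows; each row shifts and turns the commanded pose from where the row before left it, along the tool's axes as they then stand; what a row does not reach is not made up. A row lasts 1/12 s, in which the tool goes at most 41.7 mm and 7.16 degrees, less where a joint would pass 70% of its speed; a pose out of reach is approached as far as the arm can. A call is refused whole if a number of a shift passes 4.17 or a number of a turn 0.125, either way. A call with a gripper value outside its range is refused whole. The fingers move at their own pace and stop on an object; "force" is the grip in N (left out, the last holds). Time passes only in rows, so rows that do not move let the fingers close. It gives the time, the measured TCP pose, the force, the opening and the grip force at its end, in the units of the state.
- observe(): the state, without advancing time (a new reading comes with each control period).
- cams.get_image(name): name is "side" or "top" or "wrist"; returns (picture, depth): 400x640x3 uint8, red, green, blue; 400x640 float32, m along the optical axis (not along the pixel's ray), 0 where there is no reading.
- cams.calibration(name): a dict with "vertical_fov" (degrees; the focal length in pixels is half the picture's height over the tangent of half this angle, whatever the lens; pixels are square), "cx", "cy" (the principal point, pixels), "k1" (the pictures are not rectified: a ray, as slopes to the right and down, at radius r is drawn at 1 + k1 r^2 times it, then the intrinsics apply), "view" (4x4, takes a point from world to camera coordinates); the wrist camera has in their place "tool_from_camera" (4x4, takes a point from camera to tool coordinates, whose origin is the TCP and whose axes are the flange's). Camera axes: x right, y up, looking along -z (the intrinsics and any distortion apply to the point x, -y, -z); pixel columns grow to the right and rows downward; lengths in m; the calibration is good to about 2 mm. A picture is of the moment at which its call begins: read the wrist's pose just before it. calibration takes no time and is no camera call.
- ticket.close_job(): hands the job in; it is judged then, once.
Trained networks look in the newest picture that a camera, given by its name, has taken for a name from the list of things; names that differ only in an ending like _2 or _b are one class to them, and where a whole thing is asked for, a point or a joint stands for the part that bears it (a point fixed in the world has none). Each returns a list of dicts, best first, with "p" (0 to 1); they miss things now and then, are a little off and sometimes report something else, mostly with a low value. They report only what shows in the picture. A call takes as long as a camera call.
- cams.spot_in(camera, query): "box" ([centre column, centre row, width, height] as shares, 0 to 1, of the picture: columns of its width, rows of its height, round what is visible of it).
- cams.outline_of(camera, query): "mask" (400x640 bool, what is visible of it) and "box" ([centre column, centre row, width, height] as shares, 0 to 1, of the picture: columns of its width, rows of its height, round what is visible of it).
- cams.mark_of(camera, query): "location" ([column, row] as shares, 0 to 1, of the picture: columns of its width, rows of its height: a listed point, or the origin of a listed thing).
The state is a dict: "time_s": time; "q": joint angles; "qvel": joint speeds; "joint_efforts": joint torques, N m; "position": TCP position; "tool_rot": TCP orientation; "ft_force": force on the tool from outside, world axes, zero at the start; "wrist_torque": the same for the moment, N m; "grip_width": finger opening in m; "gripper_force": force on a finger pad.
Only numpy, scipy, OpenCV 4.12 (cv2) and the standard library are available. Lean on these libraries where they do the work, as an engineer would, in place of code of your own. Each camera call takes 0.05 s, during which the arm holds its last target. There are 200 camera calls.

## Task

I want to oil the bolt of the door latch that lies in the vice. Take the lever handle (not the round knob, which stays in its place) out of the wooden stand, push its square spindle fully down into the latch's square hole with the arm pointing away from the latch's face plate, then turn the arm against the spring, anticlockwise seen from above, as far as it goes so that the bolt is drawn right in, and finish while still holding it there, wound to its stop. Leave the oil can and the padlock undisturbed.

Things in the scene. Friction and masses are not known exactly. Their poses are not given: they have to be found in the camera images.
- lever: Loose door lever handle standing in a hole of the stand. Origin: centre of the underside of its rose (52 mm disc, 9 mm thick); z up the spindle axis, x along the arm. Spindle below: 10 mm square, sides along x and y, 44 mm long, last 7 mm tapered. Arm: square bar 16 x 16 mm, z 38 to 54 mm, x -11 to 116 mm, on a 19 mm round neck. 0.2 to 0.4 kg, centre of mass near x = 17 mm
- lever_end (a point): Outer end of the lever's arm, on the bar's centre line: 116.5 mm out from the spindle axis and 46 mm above the underside of the rose
- knob: Round door knob on a like rose and spindle, 54 mm across, standing in the stand's other hole, its top 55 mm above the stand. Same origin as the lever. Not wanted: leave it in its hole
- stand: Fixed beech block, 176 x 76 mm on a 200 x 100 mm foot, top 60 mm above the bench. Origin: centre of its underside, x along its length. Two 18 mm holes, 46 mm deep, at x = -48 and +48 mm. The lever's rose rests on the top, its arm sticking out over the long side, with some slack in the hole
- vice: Fixed steel vice, x -90 to +66 mm, 78 mm wide, jaws 58 mm high, holding a flat mortise latch, cover up, 62 mm above the bench. Origin: on the bench under the latch's square hole, z up. Face plate: 150 x 22 x 3 mm strip on edge along x at y = +52 to +55 mm, top edge at 63.5 mm; the bolt comes out of it to +y. The lever's arm must point the opposite way, to -y, when its spindle goes in
- spindle_hole (a point): Centre of the latch's hole at cover height, 62 mm above the bench: a 26 mm round opening and, 2 mm lower, the brass follower's square socket, 11 mm wide, with 2.2 mm bevels at its mouth. At rest its sides are parallel to the vice's x and y. Free depth 44 mm. When home, the lever's rose lies on the cover: its underside at this height
- follower (a joint): Turn of the follower, rad: 0 at rest, 0.70 at its hard stop, growing anticlockwise from above (arm from the vice's -y towards its +x). A spring returns it when let go: 0.15 N m at rest, 0.33 N m at the stop (5.5 N at 60 mm out on the arm). The spindle has some 0.1 rad of play and yields under load: at the stop the arm stands 0.2 to 0.35 rad farther on than the follower
- bolt (a joint): How far the latch bolt is drawn in, m: 0 at rest (standing 12 mm out of the face plate), 0.01225 at the stop; it moves 17.5 mm per rad of the follower
- oil_can: Red oil can with a spout, the one nearer the vice, 64 mm across, 140 mm high, loose, origin at the centre of its underside. Bystander
- padlock: Small brass padlock lying flat, 59 x 38 x 13 mm, loose, origin at the centre of its underside. Bystander

How it is judged:
By the outcome, as a careful person would: the job done as asked, in the order asked, and still so for the second after the job is handed in, while the arm keeps its last pose, push and grip.
It also fails if it takes over 51 s, if anything falls off the work surface, if the arm or the gripper's body presses on something with over 40 N, if the wrist force passes 120 N, or if a joint passes its speed limit or range.

## Working session

There is one attempt and no reset: what is moved stays moved. The work goes in short steps, Python scripts to look and compute and a tool call to move; the robot and the scene stay as the last step left them, time stands still between calls to the robot, and variables do not carry over. Pictures are saved under pics/ and viewed, at most 10 in all, crops included, and the job is handed in when it is done.

Besides the shell and the picture viewer there is one more tool, called after ">>>" as name(argument=value, ...) on one line, values as JSON. move_arm: Moves the arm, as the interface text tells. Its arguments: {"type":"object","properties":{"jaw":{"type":"array","items":{"type":"number"}},"dp":{"type":"array","items":{"type":"array","items":{"type":"number"}}},"turn":{"type":"array","items":{"type":"array","items":{"type":"number"}}},"force":{"type":"number"}},"required":["jaw","dp","turn"]}

```bash
ls; mkdir -p pics; cat > h.py <<'E'
import numpy as np,cv2
from rig import observe,cams,ticket
def K(n):
    c=cams.calibration(n); f=200/np.tan(np.radians(c["vertical_fov"])/2); return c,f
def T(n,s=None):
    c,f=K(n)
    if "view" in c: return np.linalg.inv(np.array(c["view"]))
    s=s or observe(); M=np.eye(4); M[:3,:3]=np.array(s["tool_rot"]); M[:3,3]=s["position"]
    return M@np.array(c["tool_from_camera"])
def ray(n,uv,Tw):
    c,f=K(n); d=(np.array(uv,float)-[c["cx"],c["cy"]])/f; s=d.copy()
    for _ in range(20): s=d/(1+c["k1"]*(s**2).sum(-1,keepdims=True))
    v=np.concatenate([s[...,:1],-s[...,1:],-np.ones_like(s[...,:1])],-1)
    return Tw[:3,3],v@Tw[:3,:3].T
def onz(n,uv,z,Tw):
    o,v=ray(n,uv,Tw); return o+v*((z-o[2])/v[...,2])[...,None]
def cloud(n,mask,depth,Tw):
    r,c=np.nonzero(mask&(depth>0)); o,v=ray(n,np.stack([c,r],-1),Tw)
    return o+v*depth[r,c][:,None]
def proj(n,P,Tw):
    c,f=K(n); p=(np.array(P)-Tw[:3,3])@Tw[:3,:3]; s=np.stack([p[...,0],-p[...,1]],-1)/-p[...,2:]
    s=s*(1+c["k1"]*(s**2).sum(-1,keepdims=True)); return s*f+[c["cx"],c["cy"]]
def save(n,im): cv2.imwrite("pics/"+n+".png",im[...,::-1])
E
python3 - <<'E'
from h import *
s=observe();print(s)
for n in("top","side"):
    Tw=T(n);im,d=cams.get_image(n);save(n+"0",im);np.savez("pics/%s0.npz"%n,im=im,d=d);print(n,K(n)[1],Tw.round(3).tolist())
    for q in("lever","knob","stand","vice","oil_can","padlock"):
        for o in cams.outline_of(n,q)[:1]:
            P=cloud(n,o["mask"],d,Tw)
            print(q,round(o["p"],2),(np.array(o["box"])*[640,400,640,400]).round(),np.percentile(P,[2,50,98],axis=0).round(3).tolist())
    for q,z in(("lever",.06),("lever_end",.106),("spindle_hole",.062),("stand",0),("vice",0),("knob",.06)):
        for o in cams.mark_of(n,q)[:1]:
            uv=np.array(o["location"])*[640,400];print(q,round(o["p"],2),uv.round(1),onz(n,uv,z,Tw).round(4))
print(observe()["time_s"])
E
```

```text
pics
{'time_s': 0.0, 'q': array([ 6.27782708e+01,  2.18382237e+01,  7.43868271e+01, -2.78735814e-03,
        8.38596673e+01, -1.23357733e+01]), 'qvel': array([ 0.00654742,  0.00089173, -0.01886426, -0.01569671,  0.02928647,
       -0.01463415]), 'joint_efforts': array([ 1.90530744e-03, -4.48461199e+01, -2.31282789e+01, -1.24160883e-04,
        4.70121391e-03,  7.16583315e-06]), 'position': array([0.14115695, 0.53124544, 0.23072552]), 'tool_rot': array([[-9.66440339e-01,  2.56890387e-01, -6.33355362e-04],
       [ 2.56891027e-01,  9.66439451e-01, -1.33696809e-03],
       [ 2.68645358e-04, -1.45480321e-03, -9.99998906e-01]]), 'ft_force': array([-0.03192909,  0.85981289,  0.30041603]), 'wrist_torque': array([-0.03207329, -0.03493366,  0.01149276]), 'gripper_force': 0.0, 'grip_width': 0.0852413038925251}
top 508.60764002241893 [[0.026, 0.984, -0.175, 0.249], [-1.0, 0.025, -0.007, -0.117], [-0.002, 0.175, 0.985, 1.582], [0.0, 0.0, 0.0, 1.0]]
lever 0.73 [236. 205.  33.  39.] [[0.439, 0.106, 0.058], [0.511, 0.14, 0.109], [0.552, 0.186, 0.119]]
knob 0.51 [253. 183.  46.  67.] [[0.479, 0.051,
[... 1141 characters left out ...]
 26.] [[0.488, 0.049, 0.002], [0.574, 0.081, 0.032], [0.661, 0.143, 0.061]]
vice 0.61 [351. 220.  62.  53.] [[0.494, -0.249, 0.004], [0.563, -0.213, 0.044], [0.644, -0.128, 0.063]]
oil_can 0.93 [424. 261.  38.  67.] [[0.629, -0.46, 0.005], [0.653, -0.445, 0.051], [0.684, -0.413, 0.121]]
padlock 0.77 [297. 265.  24.  12.] [[0.395, -0.355, -0.0], [0.415, -0.327, 0.01], [0.435, -0.303, 0.014]]
lever 0.63 [312.3 165.1] [0.5372 0.1318 0.06  ]
lever_end 0.67 [279.3 146.1] [0.4425 0.2024 0.106 ]
spindle_hole 0.57 [351.8 206.9] [ 0.5781 -0.1805  0.062 ]
stand 0.88 [324.5 185. ] [0.5713 0.1056 0.    ]
vice 0.83 [356.7 228.6] [ 0.5927 -0.183   0.    ]
knob 0.59 [342.9 164.7] [0.6331 0.1175 0.06  ]
1.3
```

```bash
python3 - <<'E'
from h import *
a=np.load("pics/top0.npz")["im"][120:270,200:460];b=np.load("pics/side0.npz")["im"][120:300,240:480]
a=cv2.resize(a,None,fx=2,fy=2,interpolation=2);b=cv2.resize(b,None,fx=1.6,fy=1.6)
w=max(a.shape[1],b.shape[1]);p=lambda i:np.pad(i,((0,0),(0,w-i.shape[1]),(0,0)))
save("v1",np.vstack([p(a),p(b)]))
c,f=K("wrist");print(c,f)
E
```

```text
{'vertical_fov': 60.16301878837869, 'cx': 321.28788132352156, 'cy': 204.894555626717, 'k1': -0.04119001892084816, 'tool_from_camera': array([[-2.50841765e-04,  9.62687239e-01,  2.70616365e-01,
         6.81829935e-02],
       [ 9.99999967e-01,  2.55382069e-04,  1.84345763e-05,
         6.01338755e-04],
       [-5.13638358e-05,  2.70616361e-01, -9.62687271e-01,
        -1.41976197e-01],
       [ 0.00000000e+00,  0.00000000e+00,  0.00000000e+00,
         1.00000000e+00]])} 345.27487229254535
```

View pics/v1.png

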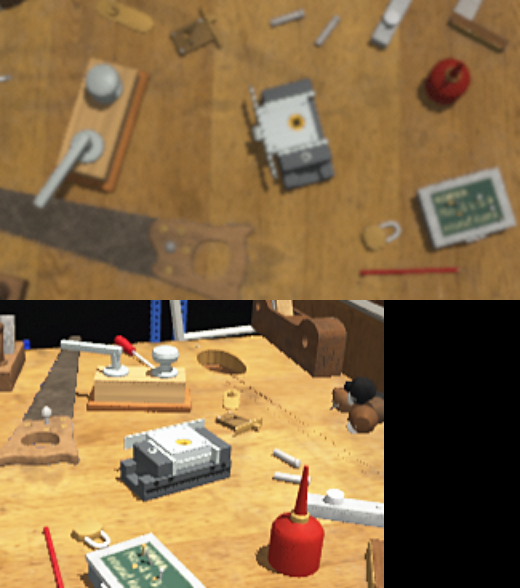

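>>> move_arm(jaw=[8.5, 8.5, 8.5, 8.5, 8.5, 8.5, 8.5, 8.5, 8.5, 8.5, 8.5, 8.5], dp=[[-3.4, -2, 0], [-3.4, -2, 0], [-3.4, -2, 0], [-3.4, -2, 0], [-3.4, -2, 0], [-3.4, -2, 0], [-3.4, -2, 0], [-3.4, -2, 0], [-3.4, -2, 0], [-3.4, -2, 0], [-3.4, -2, 0], [-3.4, -2, 0]], turn=[[0, 0, 0], [0, 0, 0], [0, 0, 0], [0, 0, 0], [0, 0, 0], [0, 0, 0], [0, 0, 0], [0, 0, 0], [0, 0, 0.08], [0, 0, 0.09], [0, 0, 0.09], [0, 0, 0.09]])

```text
time_s: 2.3
position: [0.4595, 0.1805, 0.2314]
tool_rot: [[-0.817, 0.576, 0.0], [0.576, 0.817, 0.0], [-0.0, 0.0, -1.0]]
ft_force: [1.0, 1.7, 0.4]
grip_width: 0.0852
gripper_force: 0.0
```

>>> move_arm(jaw=[8.5, 8.5, 8.5, 8.5], dp=[[-3, -2, 0], [-2, -1, 0], [0, 0, 0], [0, 0, 0]], turn=[[0, 0, 0], [0, 0, 0], [0, 0, 0], [0, 0, 0]])

```text
time_s: 2.63
position: [0.4824, 0.1282, 0.2312]
tool_rot: [[-0.818, 0.575, -0.0], [0.575, 0.818, 0.0], [0.0, 0.0, -1.0]]
ft_force: [-0.3, 0.6, 0.3]
grip_width: 0.085
gripper_force: 0.0
```

```bash
cat > look.py <<'E'
from h import *
import sys
tag=sys.argv[1]
s=observe();Tw=T("wrist",s);im,d=cams.get_image("wrist");save(tag,im);np.savez("pics/%s.npz"%tag,im=im,d=d,Tw=Tw)
print(s["time_s"],s["position"].round(4),s["tool_rot"].round(3).tolist())
for a in sys.argv[2:]:
    q,z=a.split(":")
    for o in cams.mark_of("wrist",q)[:1]:
        uv=np.array(o["location"])*[640,400];print(q,round(o["p"],2),uv.round(1),onz("wrist",uv,float(z),Tw).round(4))
E
python3 look.py w1 lever:.06 lever_end:.106 stand:.0 knob:.06
```

```text
2.6333 [0.4824 0.1282 0.2312] [[-0.818, 0.575, -0.0], [0.575, 0.818, 0.0], [0.0, 0.0, -1.0]]
lever 0.97 [353.1 230.3] [0.5372 0.128  0.06  ]
lever_end 0.63 [353.2 102. ] [0.4368 0.1901 0.106 ]
stand 0.81 [364.4 246.2] [0.5823 0.1202 0.    ]
knob 0.56 [381.5 307.9] [0.6251 0.1049 0.06  ]
```

View pics/w1.png

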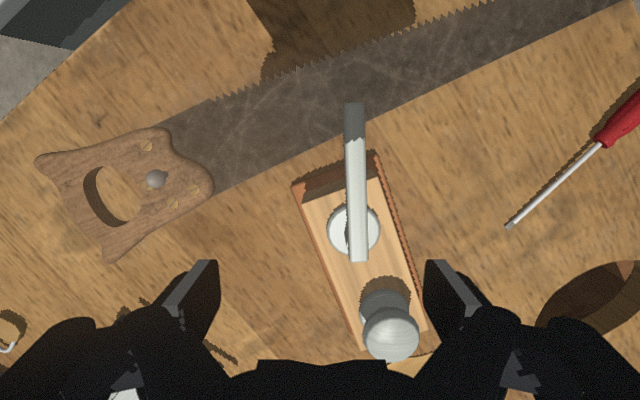

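>>> move_arm(jaw=[8.5, 8.5, 8.5, 8.5, 8.5, 8.5, 8.5, 8.5, 8.5, 8.5, 8.5], dp=[[-3.1, -2.4, 0], [-3.1, -2.4, 0], [-3.1, -2.4, 0], [-3.1, -2.4, 0], [-3.1, -2.4, 0], [-3.1, -2.4, 0], [-3.1, -2.4, 0], [-3.1, -2.4, 0], [-3.1, -2.4, 0], [0, 0, 0], [0, 0, 0]], turn=[[0, 0, 0], [0, 0, 0], [0, 0, 0], [0, 0, 0], [0, 0, 0], [0, 0, 0], [0, 0, 0], [0, 0, 0], [0, 0, 0], [0, 0, 0], [0, 0, 0]])

```text
time_s: 3.8
position: [0.5873, -0.2087, 0.2305]
tool_rot: [[-0.819, 0.574, -0.001], [0.574, 0.819, 0.001], [0.001, 0.0, -1.0]]
ft_force: [0.1, -0.0, 0.1]
grip_width: 0.085
gripper_force: 0.0
```

```bash
python3 look.py w2 spindle_hole:.062 vice:0
python3 - <<'E'
from h import *
z=np.load("pics/w1.npz");P=cloud("wrist",np.ones((400,640),bool),z["d"],z["Tw"])
e=np.array([.437,.190]);o=np.array([.537,.128]);u=(e-o)/np.linalg.norm(e-o)
q=P[:,:2]-o;a=q@u;b=q@[-u[1],u[0]]
m=(P[:,2]>.105)&(P[:,2]<.125)&(abs(b)<.02)&(a>-.025)&(a<.13)
print(m.sum(),np.percentile(a[m],[1,99]),np.percentile(b[m],[2,98]),np.median(P[m,2]))
r=cv2.fitLine(P[m,:2].astype(np.float32),cv2.DIST_HUBER,0,.001,.001).ravel();print(r,np.degrees(np.arctan2(r[1],r[0])))
E
```

```text
3.8 [ 0.5873 -0.2087  0.2305] [[-0.819, 0.574, -0.001], [0.574, 0.819, 0.001], [0.001, 0.0, -1.0]]
spindle_hole 0.77 [336.6 165. ] [ 0.5803 -0.186   0.062 ]
vice 0.96 [336.8 158.5] [ 0.5842 -0.1853  0.    ]
3327 [-0.00645481  0.11670118] [-0.00726285  0.00820525] 0.11305516706446078
[ 0.851034  -0.5251106  0.4867755  0.1583941] -31.675688
```

View pics/w2.png

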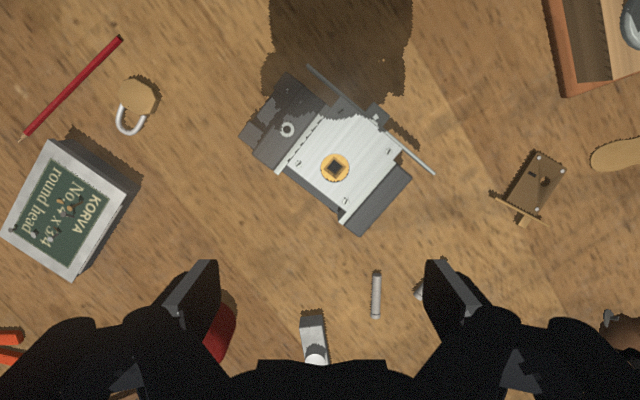

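```bash
python3 - <<'E'
from h import *
z=np.load("pics/w2.npz");im=z["im"].astype(int);Tw=z["Tw"];d=z["d"]
save("c2",cv2.resize(z["im"][50:250,230:450],None,fx=3,fy=3,interpolation=2)[:600])
R,G,B=im[...,0],im[...,1],im[...,2]
m=np.zeros((400,640),np.uint8);sub=((R-B)>60)[145:190,312:362];m[145:190,312:362]=sub
c=max(cv2.findContours(m,0,1)[0],key=cv2.contourArea);h=cv2.convexHull(c)
P=onz("wrist",h[:,0].astype(float),.061,Tw)[:,:2]
(cx,cy),ax,an=cv2.fitEllipse(P.astype(np.float32)*1000);print("hole",cx,cy,ax)
# dark square
k=((im.sum(-1)<150)[145:190,312:362]).astype(np.uint8)
cs=max(cv2.findContours(k,0,1)[0],key=cv2.contourArea)[:,0]+[312,145]
Q=onz("wrist",cs.astype(float),.060,Tw)[:,:2].astype(np.float32)*1000
print("sq",cv2.minAreaRect(Q))
P=cloud("wrist",np.ones((400,640),bool),d,Tw)
o=np.array([.5803,-.186]);y=np.radians(11);u=np.array([np.cos(y),np.sin(y)]);v=np.array([-u[1],u[0]])
q=P[:,:2]-o;a=q@u;b=q@v
M=(P[:,2]>.058)&(P[:,2]<.067)&(abs(b-.0535)<.02)&(abs(a)<.1)
for _ in range(3):
    f=cv2.fitLine(P[M,:2].astype(np.float32),cv2.DIST_HUBER,0,.001,.001).ravel()
    n=np.array([-f[1],f[0]]);M=M&(abs((P[:,:2]-f[2:])@n)<.004)
print(M.sum(),f,np.degrees(np.arctan2(f[1],f[0])),"dist of hole",(np.array([cx,cy])/1000-f[2:])@n)
M=(P[:,2]>.055)&(P[:,2]<.068)&(abs(a)<.1)&(abs(b)<.1);print("coverz",np.median(P[M,2]))
E
```

```text
hole 581.1875610351562 -189.1121826171875 (25.230331420898438, 25.405086517333984)Traceback (most recent call last):
  File "<stdin>", line 11, in <module>
ValueError: max() iterable argument is empty
```

View pics/c2.png

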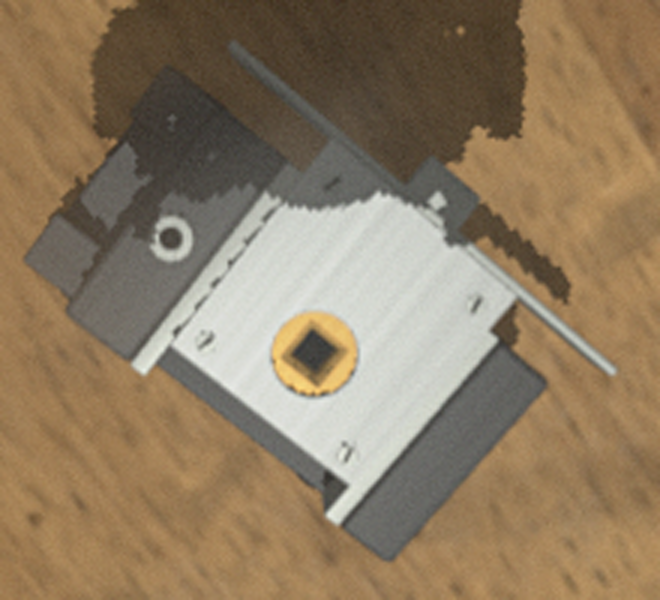

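```bash
python3 - <<'E'
from h import *
z=np.load("pics/w2.npz");Tw=z["Tw"];d=z["d"]
P=cloud("wrist",np.ones((400,640),bool),d,Tw)
c=np.array([.5812,-.1891])
e=onz("wrist",np.array([[232,43],[613,372.]])/3+[230,50],.0635,Tw);f=e[1]-e[0];print(e.round(4),np.linalg.norm(f),np.degrees(np.arctan2(f[1],f[0])))
sq=onz("wrist",np.array([[313,318],[352,354],[317,387],[277,351.]])/3+[230,50],.060,Tw)[:,:2];print(sq.mean(0).round(4),[(np.degrees(np.arctan2(*(sq[(i+1)%4]-sq[i])[::-1])).round(1),np.linalg.norm(sq[(i+1)%4]-sq[i]).round(4)) for i in range(4)])
u=f[:2]/np.linalg.norm(f[:2]);n=np.array([-u[1],u[0]])
q=P[:,:2]-c;M=(P[:,2]>.057)&(P[:,2]<.069)&(abs(q@n-.0535)<.006)&(abs(q@u)<.08)
g=cv2.fitLine(P[M,:2].astype(np.float32),cv2.DIST_HUBER,0,.001,.001).ravel();print(M.sum(),np.degrees(np.arctan2(g[1],g[0])), (g[2:]-c)@n,np.percentile(q[M]@u,[1,99]))
M=(abs(q@n)<.03)&(abs(q@u)<.03)&(np.hypot(*q.T)>.016);print("coverz",np.median(P[M,2]))
E
```

```text
[[ 0.4956 -0.1579  0.0635]
 [ 0.6379 -0.1176  0.0635]] 0.14787557250822866 15.82953548084774
[ 0.5816 -0.1887] [(np.float64(12.5), np.float64(0.0162)), (np.float64(-80.9), np.float64(0.0147)), (np.float64(-167.2), np.float64(0.0166)), (np.float64(97.7), np.float64(0.0148))]
1103 15.702877 0.05207589492813921 [-0.0728407   0.07116619]
coverz 0.30701030616372865
```

>>> move_arm(jaw=[8.5, 8.5, 8.5, 8.5, 8.5, 8.5, 8.5, 8.5, 7, 6, 6], dp=[[2.84, 2.73, 0], [2.84, 2.73, 0], [2.84, 2.73, 0], [2.84, 2.73, 1], [2.84, 2.73, 1], [2.84, 2.73, 1], [2.84, 2.73, 1], [2.84, 2.73, 1], [2.84, 2.73, 1], [0, 0, 0], [0, 0, 0]], turn=[[0, 0, 0], [0, 0, 0], [0, 0, 0], [0, 0, 0], [0, 0, 0], [0, 0, 0], [0, 0, -0.058], [0, 0, 0], [0, 0, 0], [0, 0, 0], [0, 0, 0]])

```text
time_s: 4.87
position: [0.5122, 0.1417, 0.1715]
tool_rot: [[-0.854, 0.52, -0.0], [0.52, 0.854, -0.0], [0.0, -0.0, -1.0]]
ft_force: [0.0, -0.6, 0.6]
grip_width: 0.0597
gripper_force: 0.0
```

```bash
python3 look.py w3 lever:.06 lever_end:.106
python3 - <<'E'
from h import *
z=np.load("pics/w3.npz");Tw=z["Tw"];P=cloud("wrist",np.ones((400,640),bool),z["d"],Tw)
o=np.array([.5355,.1285]);u=np.array([-.851,.525]);v=np.array([-u[1],u[0]])
q=P[:,:2]-o;a=q@u;b=q@v
m=(P[:,2]>.105)&(P[:,2]<.122)&(abs(b)<.015)&(a>-.03)&(a<.13)
print(m.sum(),np.percentile(a[m],[.5,1,99,99.5]).round(4),np.percentile(b[m],[2,98]),np.median(P[m,2]))
r=cv2.fitLine(P[m,:2].astype(np.float32),cv2.DIST_HUBER,0,.001,.001).ravel();print(r,np.degrees(np.arctan2(r[1],r[0])),np.polyfit(a[m],P[m,2],1))
m=(P[:,2]>.064)&(P[:,2]<.076)&(np.hypot(a,b)<.04);print("rose",m.sum(),np.percentile(a[m],[1,99]),np.percentile(b[m],[1,99]),np.median(P[m,2]))
E
```

```text
4.8667 [0.5122 0.1417 0.1715] [[-0.854, 0.52, -0.0], [0.52, 0.854, -0.0], [0.0, -0.0, -1.0]]
lever 0.85 [320.9 234.8] [0.5356 0.1278 0.06  ]
lever_end 0.75 [322.9  66.5] [0.4352 0.1904 0.106 ]
5595 [-0.0089 -0.0079  0.1154  0.1159] [-0.00782781  0.00738005] 0.11307270662001939
[ 0.85201514 -0.52351713  0.48559213  0.15946028] -31.56847 [0.00039766 0.11294513]
rose 1718 [-0.01958731  0.02240399] [-0.02471677  0.02410423] 0.06801116279102702
```

View pics/w3.png

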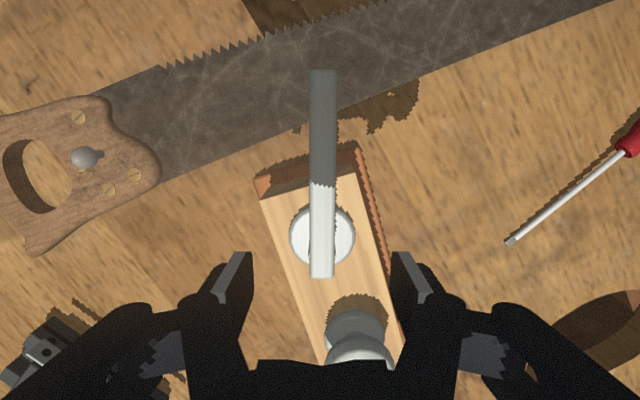

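>>> move_arm(jaw=[5, 5, 5, 5, 5, 1, 1, 1, 1, 1, 1], dp=[[-0.6, 0.1, 2.1], [0, 0, 2.1], [0, 0, 2.1], [0, 0, 2.2], [0, 0, 0], [0, 0, 0], [0, 0, 0], [0, 0, 0], [0, 0, 0], [0, 0, 0], [0, 0, 0]], turn=[[0, 0, 0], [0, 0, 0], [0, 0, 0], [0, 0, 0], [0, 0, 0], [0, 0, 0], [0, 0, 0], [0, 0, 0], [0, 0, 0], [0, 0, 0], [0, 0, 0]], force=90)

```text
time_s: 5.93
position: [0.5205, 0.1365, 0.088]
tool_rot: [[-0.852, 0.524, 0.004], [0.524, 0.852, -0.0], [-0.003, 0.002, -1.0]]
ft_force: [0.1, 0.3, 6.5]
grip_width: 0.0144
gripper_force: 88.6
```

>>> move_arm(jaw=[1, 1, 1, 1, 1, 1, 1, 1], dp=[[0, 0, -1], [0, 0, -1.5], [0, 0, -1.5], [0, 0, -2], [0, 0, -2], [0, 0, -2], [0, 0, 0], [0, 0, 0]], turn=[[0, 0, 0], [0, 0, 0], [0, 0, 0], [0, 0, 0], [0, 0, 0], [0, 0, 0], [0, 0, 0], [0, 0, 0]])

```text
time_s: 6.6
position: [0.5194, 0.1366, 0.1868]
tool_rot: [[-0.852, 0.524, 0.001], [0.524, 0.852, 0.0], [-0.001, 0.001, -1.0]]
ft_force: [-0.5, -0.5, -3.4]
grip_width: 0.0145
gripper_force: 88.5
```

```bash
cat > held.py <<'E'
from h import *
import sys
s=observe();Tw=T("wrist",s);im,d=cams.get_image("wrist");save(sys.argv[1],im);np.savez("pics/%s.npz"%sys.argv[1],im=im,d=d,Tw=Tw)
R=s["tool_rot"];p=s["position"];print(s["time_s"],p.round(4),R.round(3).tolist(),s["grip_width"],s["ft_force"].round(1))
P=(cloud("wrist",np.ones((400,640),bool),d,Tw)-p)@R  # tool coords
x,y,z=P.T
m=(abs(y)<.014)&(abs(z+.027)<.012)&(x>.025)&(x<.13)
zz=np.polyfit(x[m],z[m],1);yy=np.polyfit(x[m],y[m],1)
print("bar top",m.sum(),"z(x)",zz,"tilt",np.degrees(np.arctan(zz[0])),"y(x)",yy,"yaw",np.degrees(np.arctan(yy[0])),"end",np.percentile(x[m],[1,99,99.5]),"ymid width",np.percentile(y[m],[2,98]))
# roll
f=np.linalg.lstsq(np.c_[x[m],y[m],np.ones(m.sum())],z[m],rcond=None)[0];print("plane",f)
m=(abs(x)<.05)&(abs(y)<.04)&(abs(z-.018)<.012);print("rose",m.sum(),np.percentile(x[m],[1,99]),np.percentile(y[m],[1,99]),np.median(z[m]))
if m.sum()>50:
  f=np.linalg.lstsq(np.c_[x[m],y[m],np.ones(m.sum())],z[m],rcond=None)[0];print("roseplane",f)
E
python3 held.py w4
```

```text
6.6 [0.5194 0.1366 0.1868] [[-0.852, 0.524, 0.001], [0.524, 0.852, 0.0], [-0.001, 0.001, -1.0]] 0.01452101097789601 [-0.5 -0.5 -3.4]
bar top 10705 z(x) [ 0.00052086 -0.02502485] tilt 0.029843284876680573 y(x) [-0.00115771  0.00083699] yaw -0.06633202428780471 end [0.02587427 0.09832378 0.09873744] ymid width [-0.00687035  0.00839956]
plane [ 0.00051413 -0.00581262 -0.02501999]
rose 510 [-0.00567349  0.00608508] [-0.0212689   0.02383596] 0.02160421210340393
roseplane [ 0.14559266 -0.00506915  0.02196363]
```

View pics/w4.png

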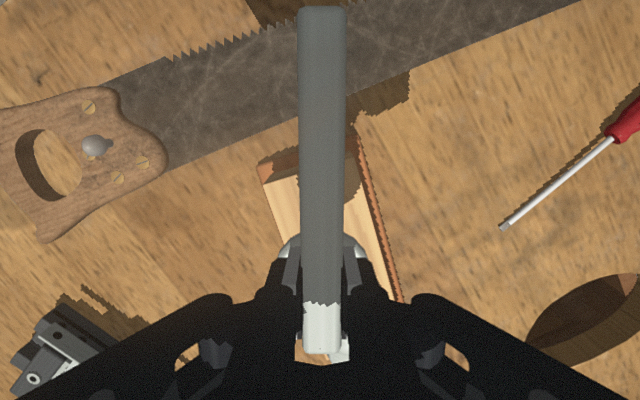

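>>> move_arm(jaw=[1, 1, 1, 1, 1, 1, 1, 1, 1, 1, 1, 1], dp=[[0, 0, -2.5], [0, 0, -2.5], [-2.6, -2.85, 0], [-2.6, -2.85, 0], [-2.6, -2.85, 0], [-2.6, -2.85, 0], [-2.6, -2.85, 0], [-2.6, -2.85, 0], [-2.6, -2.85, 0], [-2.6, -2.85, 0], [-2.6, -2.85, 0], [0, 0, 0]], turn=[[0, 0, 0], [0, 0, 0], [0, 0, 0], [0, 0, 0], [0, 0, 0], [0, 0, 0], [0, 0, 0], [0, 0, 0], [0, 0, 0], [0, 0, 0], [0, 0, 0], [0, 0, 0.12]])

```text
time_s: 7.65
position: [0.5841, -0.211, 0.2331]
tool_rot: [[-0.78, 0.625, -0.004], [0.625, 0.78, -0.0], [0.003, -0.002, -1.0]]
ft_force: [-0.5, 0.0, -3.8]
grip_width: 0.0143
gripper_force: 88.8
```

>>> move_arm(jaw=[1, 1, 1, 1, 1, 1, 1, 1, 1, 1, 1, 1], dp=[[0, 0, 0], [0, 0, 0], [0, 0, 0], [0, 0, 0], [0, 0, 0], [0, 0, 0], [0, 0, 0], [0, 0, 0], [0, 0, 0], [0, 0, 0], [0, 0, 0], [0, 0, 0]], turn=[[0, 0, 0.12], [0, 0, 0.12], [0, 0, 0.12], [0, 0, 0.12], [0, 0, 0.12], [0, 0, 0.12], [0, 0, 0.12], [0, 0, 0.12], [0, 0, 0.12], [0, 0, 0.12], [0, 0, 0.12], [0, 0, 0.12]])

```text
time_s: 8.65
position: [0.5838, -0.2042, 0.2341]
tool_rot: [[0.52, 0.854, -0.003], [0.854, -0.52, 0.002], [-0.0, -0.004, -1.0]]
ft_force: [-0.2, -0.1, -4.0]
grip_width: 0.0141
gripper_force: 88.9
```

>>> move_arm(jaw=[1, 1, 1, 1, 1, 1, 1, 1, 1, 1, 1, 1], dp=[[0, 0, 0], [0, 0, 0], [0, 0, 0], [0, 0, 0], [0, 0, 0], [0, 0, 0], [0, 0, 0], [0, 0, 0], [0, 0, 0], [0, 0, 0], [0, 0, 0], [0, 0, 0]], turn=[[0, 0, 0.12], [0, 0, 0.12], [0, 0, 0.12], [0, 0, 0.12], [0, 0, 0.12], [0, 0, 0.12], [0, 0, 0.12], [0, 0, 0.12], [0, 0, 0.12], [0, 0, 0.12], [0, 0, 0.12], [0, 0, 0.12]])

```text
time_s: 9.65
position: [0.5838, -0.2042, 0.2341]
tool_rot: [[0.915, -0.404, -0.003], [-0.404, -0.915, 0.002], [-0.004, -0.0, -1.0]]
ft_force: [-0.6, -0.2, -3.3]
grip_width: 0.0144
gripper_force: 88.9
```

>>> move_arm(jaw=[1, 1, 1, 1, 1, 1, 1, 1, 1, 1], dp=[[0, 0, 0], [0, 0, 0], [0, 0, 0], [0, 0, 0], [0, 0, 0], [0, 0, 0], [0, 0, 0], [0, 0, 0], [0, 0, 0], [0, 0, 0]], turn=[[0, 0, 0.12], [0, 0, 0.12], [0, 0, 0.12], [0, 0, 0.12], [0, 0, 0.12], [0, 0, 0.12], [0, 0, 0.12], [0, 0, 0.05], [0, 0, 0], [0, 0, 0]])

```text
time_s: 10.48
position: [0.584, -0.2043, 0.2348]
tool_rot: [[0.269, -0.963, -0.002], [-0.963, -0.269, 0.001], [-0.002, 0.002, -1.0]]
ft_force: [0.0, 0.7, -3.4]
grip_width: 0.0144
gripper_force: 88.9
```

```bash
python3 held.py w5; python3 -c "
from h import *
s=observe();print(s['q'].round(1));R=s['tool_rot'];x=R[:,0];print('yaw',np.degrees(np.arctan2(x[1],x[0])),'axis at',(s['position']+R@[-.0172,0,.028]).round(4),'dtool',R.T@(np.array([.5809,-.1897,.2])-s['position']-R@[-.0172,0,0]))"
```

```text
10.4833 [ 0.584  -0.2043  0.2348] [[0.269, -0.963, -0.002], [-0.963, -0.269, 0.001], [-0.002, 0.002, -1.0]] 0.014434711943380986 [ 0.   0.7 -3.4]
bar top 10689 z(x) [ 0.00155158 -0.0250741 ] tilt 0.08889917979578162 y(x) [-0.00039995 -0.00061546] yaw -0.02291523787181639 end [0.02589631 0.09836141 0.0987416 ] ymid width [-0.00826949  0.00698889]
plane [ 0.00155007 -0.00379572 -0.02507644]
rose 509 [-0.00555733  0.00613797] [-0.02254827  0.02231425] 0.021564626324262336
roseplane [ 0.15499859 -0.00770061  0.02186149]
[-30.2  28.8  62.   -0.   89.3 134.2]
yaw -74.38735254676504 axis at [ 0.5794 -0.1878  0.2071] dtool [ 0.0022461  -0.00098287  0.03514441]
```

>>> move_arm(jaw=[1, 1, 1, 1, 1, 1], dp=[[0.2, -0.1, 2.3], [0, 0, 2.3], [0, 0, 2.3], [0, 0, 2.3], [0, 0, 0], [0, 0, 0]], turn=[[0, 0, 0], [0, 0, 0], [0, 0, 0], [0, 0, 0], [0, 0, 0], [0, 0, 0]])

```text
time_s: 11.03
position: [0.5855, -0.206, 0.1436]
tool_rot: [[0.268, -0.963, -0.002], [-0.963, -0.268, 0.001], [-0.002, 0.002, -1.0]]
ft_force: [0.5, -0.2, -2.3]
grip_width: 0.0144
gripper_force: 88.8
```

```bash
python3 -c "
from h import *
s=observe();R=s['tool_rot'];print(s['position'],R.T@(np.array([.5812,-.1893,.2])-s['position']-R@[-.0172,0,0]))
out=[]
for n in ('side','top'):
    Tw=T(n);im,d=cams.get_image(n)
    c=proj(n,[.58,-.2,.1],Tw).astype(int);out.append(cv2.resize(im[c[1]-40:c[1]+40,c[0]-50:c[0]+50],(500,400),interpolation=2)[:300])
    for q,z in(('lever',.07),('lever_end',.116),('spindle_hole',.062)):
        for o in cams.mark_of(n,q)[:1]:
            uv=np.array(o['location'])*[640,400];print(n,q,round(o['p'],2),onz(n,uv,z,Tw).round(4))
save('v6',np.vstack(out))
"
```

```text
[ 0.58546498 -0.20599309  0.14362465] [-0.00012743 -0.00026843 -0.05634463]
side lever 0.86 [ 0.6147 -0.0835  0.07  ]
side lever_end 0.69 [ 0.6522 -0.1965  0.116 ]
side spindle_hole 0.84 [ 0.5837 -0.1805  0.062 ]
top lever_end 0.69 [0.6176 0.1017 0.116 ]
```

View pics/v6.png

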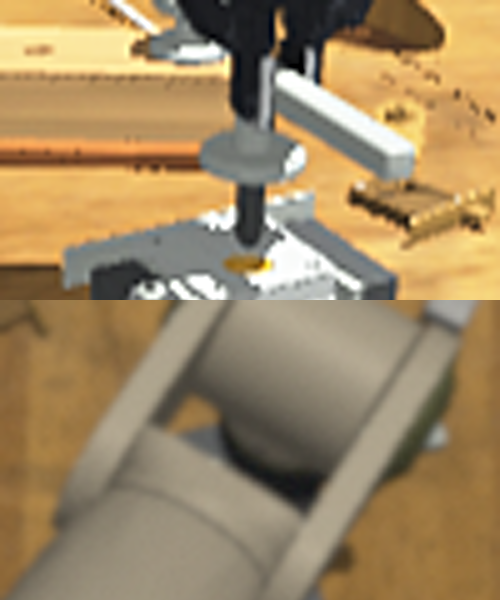

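>>> move_arm(jaw=[1, 1, 1, 1, 1, 1], dp=[[0, 0, 0.4], [0, 0, 0.4], [0, 0, 0.4], [0, 0, 0.3], [0, 0, 0.3], [0, 0, 0.3]], turn=[[0, 0, 0], [0, 0, 0], [0, 0, 0], [0, 0, 0], [0, 0, 0], [0, 0, 0]])

```text
time_s: 11.93
position: [0.5858, -0.2061, 0.1229]
tool_rot: [[0.267, -0.964, -0.0], [-0.964, -0.267, 0.0], [-0.0, 0.0, -1.0]]
ft_force: [0.9, 0.1, -3.7]
grip_width: 0.0144
gripper_force: 88.9
```

>>> move_arm(jaw=[1, 1, 1, 1, 1, 1, 1, 1, 1], dp=[[0, 0, 0.4], [0, 0, 0.4], [0, 0, 0.4], [0, 0, 0.4], [0, 0, 0.4], [0, 0, 0.4], [0, 0, 0.4], [0, 0, 0.3], [0, 0, 0]], turn=[[0, 0, 0], [0, 0, 0], [0, 0, 0], [0, 0, 0], [0, 0, 0], [0, 0, 0], [0, 0, 0], [0, 0, 0], [0, 0, 0]])

```text
time_s: 12.68
position: [0.5855, -0.2061, 0.0915]
tool_rot: [[0.267, -0.964, -0.001], [-0.964, -0.267, 0.001], [-0.001, 0.001, -1.0]]
ft_force: [-1.2, -0.7, -3.5]
grip_width: 0.0144
gripper_force: 88.9
```

Free all the way down; now seat it gently.

>>> move_arm(jaw=[1, 1, 1, 1, 1], dp=[[0, 0, 0.1], [0, 0, 0.1], [0, 0, 0.1], [0, 0, 0.1], [0, 0, 0]], turn=[[0, 0, 0], [0, 0, 0], [0, 0, 0], [0, 0, 0], [0, 0, 0]])

```text
time_s: 13.1
position: [0.5859, -0.2063, 0.09]
tool_rot: [[0.267, -0.964, 0.001], [-0.964, -0.267, -0.001], [0.001, -0.001, -1.0]]
ft_force: [-3.3, 1.0, 8.0]
grip_width: 0.0143
gripper_force: 90.5
```

>>> move_arm(jaw=[1, 1, 1, 1, 1, 1, 1, 1, 1], dp=[[-0.01, -0.17, 0], [-0.01, -0.17, 0], [-0.01, -0.17, 0], [-0.01, -0.17, 0], [-0.01, -0.17, 0], [-0.01, -0.17, 0], [-0.01, -0.17, 0], [-0.01, -0.17, 0], [0, 0, 0]], turn=[[0, 0, -0.1], [0, 0, -0.1], [0, 0, -0.1], [0, 0, -0.1], [0, 0, -0.1], [0, 0, -0.1], [0, 0, -0.1], [0, 0, -0.1], [0, 0, 0]], force=110)

```text
time_s: 13.85
position: [0.596, -0.1978, 0.0901]
tool_rot: [[0.88, -0.475, 0.001], [-0.475, -0.88, -0.001], [0.001, 0.0, -1.0]]
ft_force: [-5.0, 2.0, 9.9]
grip_width: 0.014
gripper_force: 107.9
```

```bash
cat > st.py <<'E'
from h import *
s=observe();R=s['tool_rot'];x=R[:,0];print(s['time_s'],'yaw',np.degrees(np.arctan2(x[1],x[0])),'axis',(s['position']+R@[-.0172,0,.028]).round(4),s['ft_force'].round(1),s['wrist_torque'].round(2),s['q'].round(1))
E
python3 st.py
```

```text
13.85 yaw -28.379354987147476 axis [ 0.5809 -0.1896  0.0621] [-5.   2.   9.9] [ 0.46  1.08 -0.17] [-29.1  36.6  72.8  -0.   70.5  89.3]
```

>>> move_arm(jaw=[1, 1, 1], dp=[[-0.01, -0.17, 0], [-0.01, -0.17, 0], [0, 0, 0]], turn=[[0, 0, -0.1], [0, 0, -0.1], [0, 0, 0]])

```text
time_s: 14.1
position: [0.5973, -0.1947, 0.09]
tool_rot: [[0.957, -0.291, 0.001], [-0.291, -0.957, -0.001], [0.001, 0.0, -1.0]]
ft_force: [-5.4, 1.7, 9.6]
grip_width: 0.0142
gripper_force: 107.9
```

```bash
python3 st.py; python3 held.py w7
```

```text
14.1 yaw -16.939297906062812 axis [ 0.5808 -0.1897  0.062 ] [-5.4  1.7  9.6] [ 0.51  1.09 -0.24] [-28.8  36.6  72.8  -0.   70.5  78.1]
14.1 [ 0.5973 -0.1947  0.09  ] [[0.957, -0.291, 0.001], [-0.291, -0.957, -0.001], [0.001, 0.0, -1.0]] 0.014242563045382028 [-5.4  1.7  9.6]
bar top 10704 z(x) [ 0.01083552 -0.02511194] tilt 0.6208050378363714 y(x) [ 0.00433634 -0.00049127] yaw 0.24845216237754356 end [0.02593388 0.09923491 0.09968792] ymid width [-0.00782009  0.00741949]
plane [ 0.01085939 -0.00550597 -0.02511465]
rose 2657 [-0.0317073   0.01615215] [-0.03975649  0.0368668 ] 0.028482527562510133
roseplane [-0.03201769 -0.05395483  0.02630531]
```

>>> move_arm(jaw=[1, 1], dp=[[-0.01, -0.17, 0], [0, 0, 0]], turn=[[0, 0, -0.1], [0, 0, 0]])

```text
time_s: 14.32
position: [0.5977, -0.1931, 0.09]
tool_rot: [[0.981, -0.195, 0.001], [-0.195, -0.981, -0.001], [0.001, 0.001, -1.0]]
ft_force: [-6.0, 1.3, 8.9]
grip_width: 0.0141
gripper_force: 107.9
```

```bash
python3 st.py
```

```text
14.3167 yaw -11.257690139425021 axis [ 0.5808 -0.1898  0.062 ] [-6.   1.3  8.9] [ 0.43  1.08 -0.41] [-28.7  36.6  72.8  -0.   70.5  72.6]
```

>>> move_arm(jaw=[1, 1], dp=[[0, -0.08, 0], [0, 0, 0]], turn=[[0, 0, -0.05], [0, 0, 0]])

```text
time_s: 14.48
position: [0.5978, -0.1924, 0.09]
tool_rot: [[0.989, -0.148, 0.001], [-0.148, -0.989, -0.001], [0.001, 0.001, -1.0]]
ft_force: [-4.9, 1.2, 8.4]
grip_width: 0.0143
gripper_force: 108.0
```

```bash
python3 st.py
```

```text
14.4833 yaw -8.534406191819285 axis [ 0.5808 -0.1899  0.062 ] [-4.9  1.2  8.4] [ 0.36  1.11 -0.4 ] [-28.6  36.6  72.8  -0.   70.5  69.9]
```

```bash
python3 held.py w8; python3 - <<'E'
from h import *
a=np.load("pics/w7.npz");b=np.load("pics/w8.npz")
save("v9",np.hstack([a["im"][:,120:520],b["im"][:,120:520]]))
E
```

```text
14.4833 [ 0.5978 -0.1924  0.09  ] [[0.989, -0.148, 0.001], [-0.148, -0.989, -0.001], [0.001, 0.001, -1.0]] 0.014264501262765902 [-4.9  1.2  8.4]
bar top 10669 z(x) [ 0.01029816 -0.02508224] tilt 0.5900204414269267 y(x) [ 0.00797928 -0.00038601] yaw 0.4571694922632293 end [0.02597294 0.09926606 0.09963239] ymid width [-0.00745115  0.00775207]
plane [ 0.01032503 -0.00336716 -0.02508354]
rose 2769 [-0.02916807  0.01587987] [-0.0397582  0.0202273] 0.02848361470607497
roseplane [ 0.04907655 -0.09905479  0.02541146]
```

View pics/v9.png

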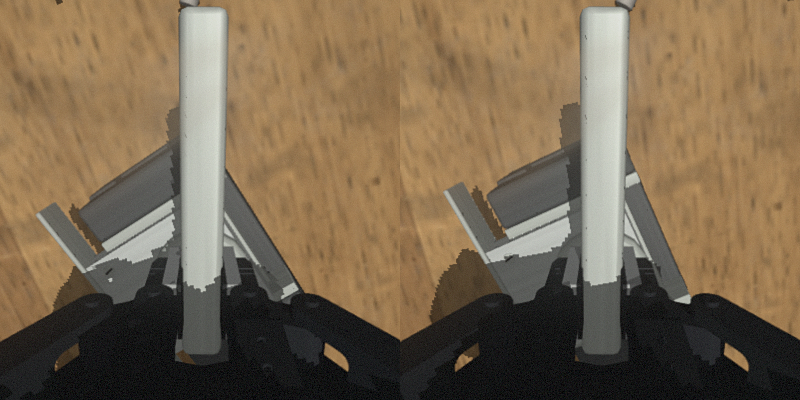

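>>> move_arm(jaw=[1, 1, 1, 1], dp=[[0, -0.08, 0], [0, 0, 0], [0, 0, 0], [0, 0, 0]], turn=[[0, 0, -0.05], [0, 0, 0], [0, 0, 0], [0, 0, 0]])

```text
time_s: 14.87
position: [0.5979, -0.1916, 0.09]
tool_rot: [[0.995, -0.101, 0.001], [-0.101, -0.995, -0.001], [0.001, 0.001, -1.0]]
ft_force: [-5.6, 0.2, 8.6]
grip_width: 0.014
gripper_force: 108.1
```

```bash
python3 - <<'E'
from h import *
t=[]
for i in range(6):
    im,d=cams.get_image("side"); t.append(observe()["wrist_torque"][2])
print(np.round(t,3))
c=proj("side",[.57,-.13,.05],T("side")).astype(int)
save("v10",cv2.resize(im[c[1]-35:c[1]+45,c[0]-60:c[0]+60],(780,520),interpolation=2))
E
python3 st.py; python3 held.py w9
```

```text
[-0.643 -0.585 -0.625 -0.629 -0.667 -0.608]
15.1667 yaw -5.814468797775736 axis [ 0.5808 -0.1899  0.062 ] [-6.  1.  9.] [ 0.38  1.13 -0.61] [-28.6  36.6  72.9  -0.   70.5  67.3]
15.1667 [ 0.5979 -0.1916  0.09  ] [[0.995, -0.101, 0.001], [-0.101, -0.995, -0.001], [0.001, 0.001, -1.0]] 0.014239587290229738 [-6.  1.  9.]
bar top 10668 z(x) [ 0.01014523 -0.02506244] tilt 0.5812588519133958 y(x) [ 0.01260929 -0.00045282] yaw 0.7224210716575286 end [0.02607716 0.09929457 0.09977089] ymid width [-0.00721635  0.00798447]
plane [ 0.01017223 -0.00214106 -0.02506341]
rose 2891 [-0.02893951  0.01658966] [-0.03975435  0.02021697] 0.02848718492310646
roseplane [ 0.04738915 -0.08740827  0.02571844]
```

View pics/v10.png

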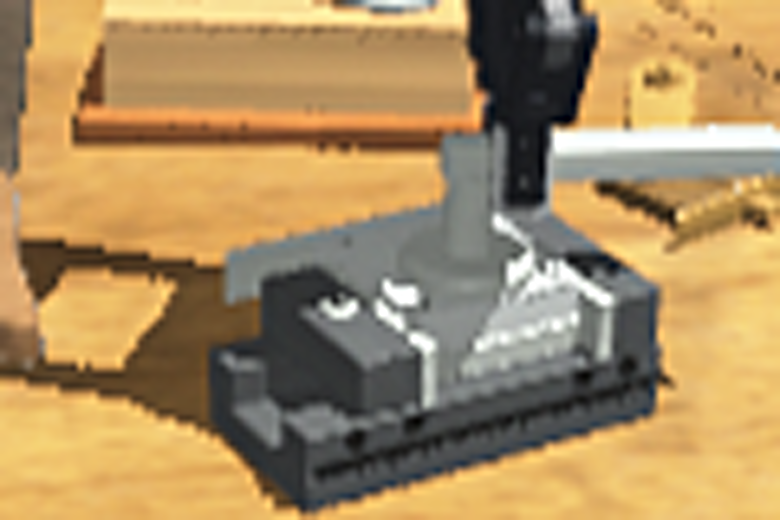

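```bash
python3 -c "
from rig import ticket
print(ticket.close_job())"
```

```text
the job is handed in; nothing more can be done
None
```

The job is handed in at about 15 s. The lever's spindle is fully home in the latch, and I turned it about 1.2 rad anticlockwise. The wrist torque there is about 0.6 N m against the spring's 0.33 N m, so I take it to be on its stop. The gripper is still holding it there. The bolt itself was out of view, so I did not see it drawn in. The knob, oil can and padlock were not touched.

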